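Stir the painted beads in the tumbler tub

ROBOT

A 7-joint arm with a two-finger parallel gripper is mounted at the origin on a cart in front of the work surface, level with it; the furniture and walls round the work are solid. World frame = base frame: x ahead of the robot, y to its left, z up, the work surface at z = 0. Lengths are in mm, angles in rad, forces in N, time in s.
With the tool pointing down it reaches from about 375 to 925 mm from the base axis. Payload 3.1 kg.
Tool frame: the origin (TCP) lies midway between the tips of the shut fingers; the grasp point (between the pads) lies behind it (manip.pinch_z is the z of the grasp point in the tool frame, in mm); z points along the fingers, y is the line along which they close (so a half turn about z gives the same grasp; the last joint's range is limited). The gripper opens to 85 mm and grips with 20 to 120 N. Pads are 22 mm wide; open, the fingers measure 114 mm over their backs; the gripper's body (76 mm by 85 mm) begins 54 mm behind the grasp point. The pads swing forward as they close: fully open they stand 13 mm farther back than shut.
Start: joints at [-1.442, 0.383, 0.044, 1.598, -0.018, 1.161, -0.05], TCP at [146.136, 633.362, 231.269] pointing down, gripper open.
Joint ranges: [-2.61, 2.61], [-0.41, 2.15], [-1.48, 1.57], [0, 2.5], [-1.57, 4.71], [0.05, 1.97], [-2.85, 2.85]. Speed limits (rad/s): [2.79, 2.79, 3.14, 3.14, 3.14, 3.14, 3.14].

INTERFACE

Orientations are given as a 3x3 rotation matrix whose columns are the frame's x, y, z axes.
In Python, from workcell import monitor, viewer, hand_in, manip gives the robot as it stands.
- The arm moves only by the tool apply_moves, never from a script. Its argument "moves" is a list of rows, each a list of 7 numbers: the finger opening in mm, from 0 to 85.4, then the shift along the tool's x, y, z each as a share of 0.6 m, from -1 to 1, then the turn, a rotation vector about the tool's x, y, z each as a share of 60 degrees, from -1 to 1. A call has 1 to 10 rows; each row shifts and turns the commanded pose from where the row before left it, along the tool's axes as they then stand; what a row does not reach is not made up. A row lasts 1/10 s, in which the tool goes at most 50 mm and 8.59 degrees, less where a joint would pass 70% of its speed; a pose out of reach is approached as far as the arm can. A call with a number of a shift or a turn outside -1 to 1 is refused whole. A call with a gripper value outside its range is refused whole. The fingers move at their own pace and stop on an object; the grip force is fixed at half the most. Time passes only in rows, so rows that do not move let the fingers close. It gives the time, the measured TCP pose, the force, the opening and the grip force at its end, in the units of the state.
- monitor.read_state(): the state, without advancing time (a new reading comes with each control period).
- viewer.grab_frame(name): name is "scene" or "top"; returns (picture, depth): 420x560x3 uint8, red, green, blue; 420x560 float32, mm along the optical axis (not along the pixel's ray), 0 where there is no reading.
- viewer.camera_info(name): a dict with "fov_y" (degrees; the focal length in pixels is half the picture's height over the tangent of half this angle, whatever the lens; pixels are square), "cx", "cy" (the principal point, pixels), "k1" (the pictures are not rectified: a ray, as slopes to the right and down, at radius r is drawn at 1 + k1 r^2 times it, then the intrinsics apply), "xyz" and "attitude" of the camera in the world. Camera axes: x right, y up, looking along -z (the intrinsics and any distortion apply to the point x, -y, -z); pixel columns grow to the right and rows downward; lengths in mm; the calibration is good to about 2 mm. A picture is of the moment at which its call begins. camera_info takes no time and is no camera call.
- hand_in(): hands the job in; it is judged then, once.
The state is a dict: "time_s": time; "joint_pos": joint angles; "qd": joint speeds; "joint_efforts": joint torques, N m; "ee_pos": TCP position; "tcp_rot": TCP orientation; "force": force on the tool from outside, world axes, zero at the start; "moment": the same for the moment, N m; "grip_width": opening from 0.0 (shut) to 1.0 (fully open); "grasp_force": force on a finger pad.
Only numpy, scipy, OpenCV 4.12 (cv2) and the standard library are available. Lean on these libraries where they do the work, as an engineer would, in place of code of your own. Each camera call takes 0.05 s, during which the arm holds its last target. There are 200 camera calls.

TASK

The painted beads in the blue tub must not stick where they lie: take the wooden stick from its leaning rest and, green end down, stir the beads round the tub until every one of them has been carried about two bead widths or more from where it lay. Keep all the beads in the tub, stir with the stick and not with the fingers, and leave the pots, bottles and lotus holders alone. Then put the stick back properly in its rest, green end down on the ledge, and let go.

Things in the scene. Friction and masses are not known exactly. Their poses are not given: they have to be found in the camera images.
- stick: pale wooden paint-stirring stick, 170 mm long, 50 g: upper 85 mm a flat handle 20 mm wide and 14 mm thick, the rest round, 18 mm across, lowest 60 mm green. Origin at its middle; z runs along it from green tip to bare head, y across the handle's width (grip it here, 20 mm), x across its thickness. At the start it leans in the rest, green tip down, head towards the robot
- stick_tip (a point): centre of the stick's green end face, 85 mm from its middle
- stick_head (a point): centre of the stick's bare end face (top), 85 mm from its middle; a dark dot marks it
- rest: fixed rest: dark base plate (150 x 90 x 10 mm) with an aluminium trough leaning 35 degrees from vertical towards its own -x (the robot). Trough 85 mm long, 31 to 34 mm wide inside, sides 14 mm high, open on its upper (+x) side and top, with a rubber ledge at the bottom for the stick's tip; the stick's top 85 mm stand clear of it. Origin on the bench, z up
- rest_foot (a point): point on the rest's ledge (22 mm above the bench) where the middle of the stick's tip face stands when the stick is properly in the rest
- rest_head (a point): point where the middle of the stick's head face is when the stick is properly in the rest, 170 mm from rest_foot up the 35 degree slope
- tub: fixed blue round tub with a black rim, 140 mm across, 70 mm high; inner radius 65 mm; inner floor 6 mm above the bench. A blunt post in the middle of the floor (radius 27 mm, tapering a little, 40 mm tall) leaves a ring-shaped channel 38 mm wide, in which the beads lie. Origin on the bench at the tub's centre, z up
- yellow_pot: bystander: small metal pot with yellow paint, 51 mm across, 41 mm high, loose; origin at its underside
- raw_lotus: bystander: unpainted white lotus candle holder, 68 x 112 x 77 mm, loose; origin at its underside
- green_bottle: bystander: green squeeze bottle, 44 mm across, 142 mm high, loose; origin at its underside
- bead0: red lacquered wooden bead, smooth ball of 30 mm diameter, 20 g, one of five in the tub's channel; origin at its centre (21 mm above the bench when it lies on the tub's floor)
- bead1: yellow lacquered wooden bead, smooth ball of 30 mm diameter, 20 g, one of five in the tub's channel; origin at its centre (21 mm above the bench when it lies on the tub's floor)
- bead2: green lacquered wooden bead, smooth ball of 30 mm diameter, 20 g, one of five in the tub's channel; origin at its centre (21 mm above the bench when it lies on the tub's floor)
- bead3: red lacquered wooden bead, smooth ball of 30 mm diameter, 20 g, one of five in the tub's channel; origin at its centre (21 mm above the bench when it lies on the tub's floor)
- bead4: yellow lacquered wooden bead, smooth ball of 30 mm diameter, 20 g, one of five in the tub's channel; origin at its centre (21 mm above the bench when it lies on the tub's floor)

How it is judged:
By the outcome, as a careful person would: the job done as asked, in the order asked, and still so for the second after the job is handed in, with the robot touching nothing.
It also fails if it takes over 64 s, if anything falls off the work surface, if the arm or the gripper's body presses on something with over 40 N, if the wrist force passes 120 N, or if a joint passes its speed limit or range.

## Working session

There is one attempt and no reset: what is moved stays moved. The work goes in short steps, Python scripts to look and compute and a tool call to move; the robot and the scene stay as the last step left them, time stands still between calls to the robot, and variables do not carry over. Pictures are saved under pics/ and viewed, at most 10 in all, crops included, and the job is handed in when it is done.

Besides the shell and the picture viewer there is one more tool, called after "Emit:" as a command line: name --pt "numbers of a row" for each row, then --argument value for the rest. apply_moves: Moves the arm, as the interface text tells. Its arguments: {"type":"object","properties":{"moves":{"type":"array","items":{"type":"array","items":{"type":"number"}}}},"required":["moves"]}

```bash
ls; mkdir -p pics; python3 - <<'E'
from workcell import monitor, viewer, manip
import cv2
print(monitor.read_state()); print(manip.pinch_z)
for n in("scene","top"):
    p,d=viewer.grab_frame(n); print(n,viewer.camera_info(n))
    cv2.imwrite(f"pics/{n}0.png",cv2.resize(p[:,:,::-1],None,fx=1.4,fy=1.4,interpolation=cv2.INTER_CUBIC))
    import numpy as np; np.savez(f"{n}0.npz",p=p,d=d)
E
```

```text
pics
{'time_s': 0.0, 'joint_pos': array([-1.44179511,  0.3838647 ,  0.0438238 ,  1.59957395, -0.01792298,
        1.1611971 , -0.04989455]), 'qd': array([ 0.00070737, -0.00196734, -0.00073502,  0.00044041, -0.00014237,
       -0.00213647, -0.00070155]), 'joint_efforts': array([-2.25847202e-04, -4.33462393e+01,  1.02479205e+00, -2.49512637e+01,
        1.07113895e-02,  1.14822408e-02, -2.80751102e-06]), 'ee_pos': array([145.94097467, 632.43604583, 229.86782182]), 'tcp_rot': array([[-9.74409903e-01,  2.24777915e-01, -4.79552816e-04],
       [ 2.24778395e-01,  9.74406423e-01, -2.60707022e-03],
       [-1.18732464e-04, -2.64814815e-03, -9.99996487e-01]]), 'force': array([1.28534977, 0.04517675, 0.64442645]), 'moment': array([-0.0112928,  0.0483088, -0.0069851]), 'grasp_force': 0.0, 'grip_width': 1.001154444564119}
-18.700000000000003
scene {'fov_y': 54.054551592538566, 'cx': 282.13532359722285, 'cy': 214.76005158021178, 'k1': -0.08474381938576418, 'xyz': array([1042.64501372,   32.01800833,  909.04768229]), 'attitude': array([[-0.11165001, -0.86350907,  0.49181943],
       [ 0.99373703, -0.09473517,  0.05926174],
       [-0.00458045,  0.49535576,  0.86867813]])}
top {'fov_y': 53.29318603096187, 'cx': 275.87701974639594, 'cy': 214.61769022823748, 'k1': 0.001989687581178057, 'xyz': array([425.80798233, -56.92807741, 994.30549298]), 'attitude': array([[-0.02940607,  0.98122423, -0.19061556],
       [-0.99903684, -0.03506447, -0.02637961],
       [-0.03256814,  0.18965625,  0.98131026]])}
```

View pics/scene0.png

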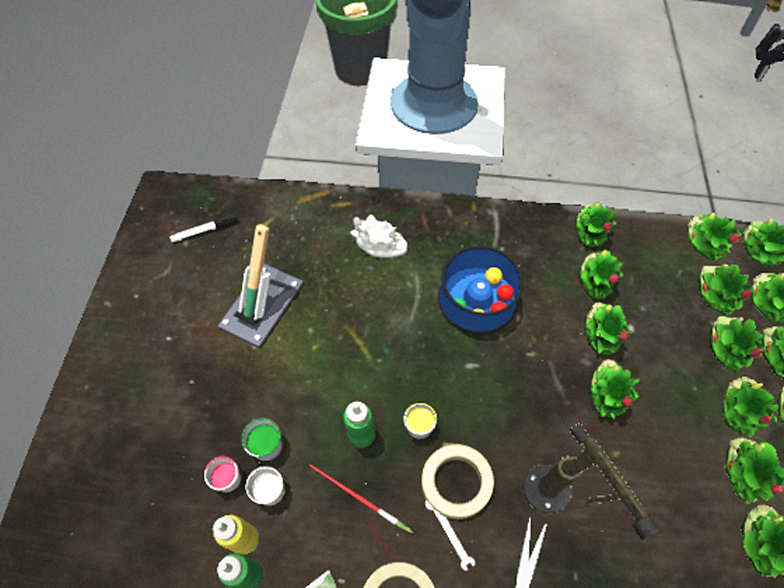

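View pics/top0.png

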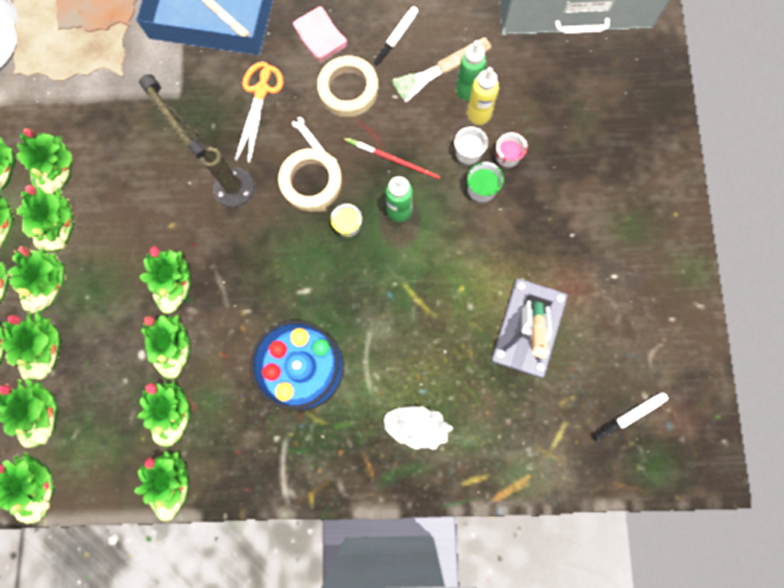

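```bash
cat > h.py <<'E'
import numpy as np, cv2
from workcell import monitor, viewer, manip
def cam(n):
    c=viewer.camera_info(n); f=210/np.tan(np.radians(c["fov_y"]/2)); return c,f
def undist(n,u,v):
    c,f=cam(n); x=(np.asarray(u,float)-c["cx"])/f; y=(np.asarray(v,float)-c["cy"])/f
    a,b=x.copy(),y.copy()
    for _ in range(20):
        s=1+c["k1"]*(a*a+b*b); a,b=x/s,y/s
    return c,a,b
def at_depth(n,u,v,d):
    c,a,b=undist(n,u,v); P=np.stack([a*d,-b*d,-d*np.ones_like(a)],-1); return P@c["attitude"].T+c["xyz"]
def at_z(n,u,v,z):
    c,a,b=undist(n,u,v); r=np.stack([a,-b,-np.ones_like(a)],-1)@c["attitude"].T
    return c["xyz"]+r*((z-c["xyz"][2])/r[...,2])[...,None]
def cloud(n,d):
    v,u=np.mgrid[:420,:560]; return at_depth(n,u,v,d.astype(float))
def proj(n,P):
    c,f=cam(n); q=(np.asarray(P,float)-c["xyz"])@c["attitude"]; a,b=q[...,0]/-q[...,2],-q[...,1]/-q[...,2]
    s=1+c["k1"]*(a*a+b*b); return np.stack([c["cx"]+f*a*s,c["cy"]+f*b*s],-1)
E
python3 - <<'E'
from h import *
a=[]
for n,boxes in (("scene",[(150,155,70,100),(300,165,90,80)]),("top",[(345,190,70,85),(175,220,80,80)])):
    z=np.load(n+"0.npz"); p,d=z["p"],z["d"]; C=cloud(n,d)
    for (x,y,w,h) in boxes:
        a.append(cv2.resize(p[y:y+h,x:x+w,::-1],(400,300),interpolation=cv2.INTER_CUBIC))
    # circle fit of tub rim
    m=(C[...,2]>62)&(C[...,2]<76)&(C[...,1]>20)&(C[...,1]<250)&(C[...,0]>300)&(C[...,0]<600)
    P=C[m]; med=np.median(P[:,:2],0); P=P[np.linalg.norm(P[:,:2]-med,axis=1)<110]
    A=np.c_[2*P[:,:2],np.ones(len(P))]; s=np.linalg.lstsq(A,(P[:,:2]**2).sum(1),rcond=None)[0]
    print(n,len(P),s[:2],np.sqrt(s[2]+s[0]**2+s[1]**2))
    lo=(C[...,2]<14)&(C[...,2]>7)
    print("table z",np.median(C[200:230,300:330,2]) if n=="top" else "")
cv2.imwrite("pics/crops.png",np.vstack([np.hstack(a[:2]),np.hstack(a[2:])]))
# hand-picked
top=np.array([[521,284],[563,296],[543,372],[498,361]])/1.4
print("plate bolts top",at_z("top",*top.T,10)[:,:2])
c=viewer.camera_info("top")
z=np.load("top0.npz");C=cloud("top",z["d"]);
m=(C[...,2]>60)&(C[...,1]<-150)&(C[...,0]<600)&(C[...,0]>250); P=C[m]; print(len(P),P.mean(0),P.max(0),P.min(0))
E
```

```text
scene 536 [509.54417921 117.62222885] 66.4981879255695
table z 
top 530 [509.12363803 117.78953977] 66.88403622957553
table z 1.0470421262670015
plate bolts top [[ 637.40992425 -261.48131651]
 [ 613.99961865 -330.67642865]
 [ 486.98376736 -286.79134154]
 [ 507.5518204  -213.85343362]]
467 [ 542.73632405 -263.9975438   110.10120915] [ 599.57591503 -238.31833513  166.81996905] [ 498.73110556 -662.84353078   60.18635914]
```

View pics/crops.png

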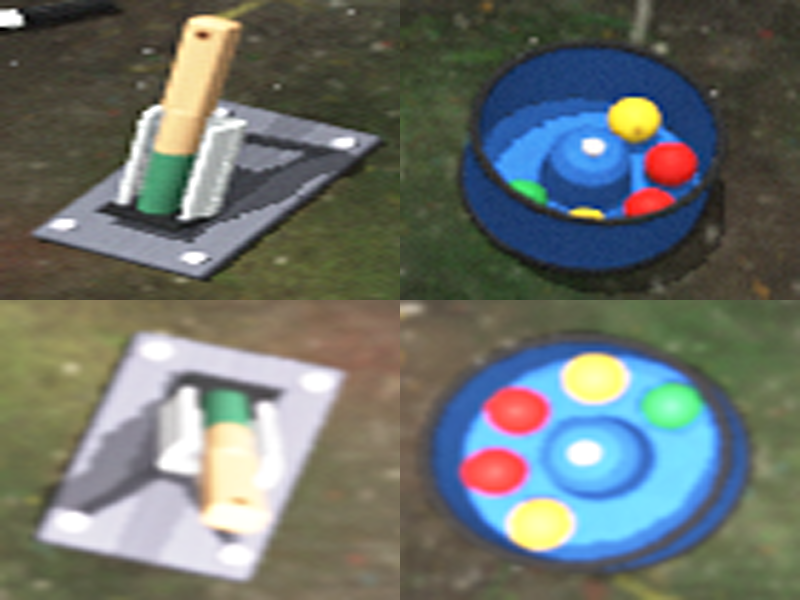

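```bash
python3 - <<'E'
from h import *
b=np.array([[157,350],[318,382],[235,555],[72,520]],float)
B=at_z("top",345+b[:,0]*70/400,190+(b[:,1]-300)*85/300,10)
s=np.array([[62,224],[344,143],[193,258]],float)
S=at_z("scene",150+s[:,0]*70/400,155+s[:,1]/3,10)
print(B[:,:2].round(1));print(S[:,:2].round(1))
ctr=B[:,:2].mean(0); ax=(B[0]+B[1]-B[2]-B[3])[:2]; yaw=np.arctan2(ax[1],ax[0]); print("rest ctr",ctr,"yaw",yaw)
x=(B[0]-B[2])[:2]
R=np.array([[np.cos(yaw),-np.sin(yaw)],[np.sin(yaw),np.cos(yaw)]])
print("bolts in rest",((B[:,:2]-ctr)@R).round(1).tolist(),((S[:,:2]-ctr)@R).round(1).tolist())
# stick points: head dot both
hd=np.array([237,500.]);sd=np.array([203,34.])
def ray(n,u,v):
    a=at_z(n,u,v,0);c=viewer.camera_info(n)["xyz"];return c,(a-c)/np.linalg.norm(a-c)
c1,r1=ray("top",345+hd[0]*70/400,190+(hd[1]-300)*85/300);c2,r2=ray("scene",150+sd[0]*70/400,155+sd[1]/3)
A=np.c_[r1,-r2];t=np.linalg.lstsq(A,c2-c1,rcond=None)[0];print("dot",c1+t[0]*r1,c2+t[1]*r2)
# stick cloud: wood and green colour
for n in("top","scene"):
    z=np.load(n+"0.npz");p=z["p"].astype(int);C=cloud(n,z["d"])
    reg=(np.abs(C[...,0]-560)<90)&(np.abs(C[...,1]+275)<60)&(C[...,2]>15)
    wood=reg&(p[...,0]-p[...,2]>45)&(p[...,0]>p[...,1]); gr=reg&(p[...,1]-p[...,0]>25)
    P=C[wood|gr]; q=P.copy(); q[:,:2]=(P[:,:2]-ctr)@R
    print(n,wood.sum(),gr.sum(),"wood",C[wood].mean(0),"green",C[gr].mean(0))
    for lo in range(20,170,15):
        k=q[(q[:,2]>=lo)&(q[:,2]<lo+15)]
        if len(k): print(lo,len(k),k.mean(0).round(1),k.min(0).round(1),k.max(0).round(1))
bd=np.array([[595,378],[516,411],[493,470],[540,524],[670,405]],float)
P=at_z("top",175+(bd[:,0]-400)/5,220+(bd[:,1]-300)/3.75,21)[:,:2]
for n,p in zip("Y1 R1 R2 Y2 G".split(),P):
    d=p-[509.3,117.7];print(n,p.round(1),np.hypot(*d).round(1),np.degrees(np.arctan2(d[1],d[0])).round())
z=np.load("top0.npz");
E
```

```text
[[ 634.2 -262. ]
 [ 609.8 -326.8]
 [ 495.1 -283.4]
 [ 520.3 -219.1]]
[[ 608.9 -324.2]
 [ 518.3 -216.8]
 [ 633.1 -259.8]]
rest ctr [ 564.8388613  -272.83816344] yaw -0.3610720744348847
bolts in rest [[61.1, 34.6], [61.1, -34.6], [-61.5, -34.6], [-60.7, 34.6]] [[59.4, -32.5], [-63.4, 36.0], [59.2, 36.3]]
dot [ 515.5140542  -252.55926331  157.80907773] [ 515.30717195 -251.39091269  157.51364979]
top 141 76 wood [ 537.94845266 -255.06518992  122.31368397] green [ 588.58669276 -278.57712445   46.63121243]
20 20 [22.8 -4.6 27.8] [-49.2 -26.9  20.7] [40.2 10.3 34.9]
35 22 [28.6  5.  41.8] [21.3 -3.8 35.2] [35.8 11.7 49.8]
50 20 [18.9  4.9 56.3] [11.5 -3.1 50.3] [25.  10.6 62.8]
65 24 [ 8.   5.6 72.2] [-0.8 -2.  66. ] [15.6 10.9 79.8]
80 19 [-3.5  7.  87.3] [-10.1   1.2  80.4] [ 4.2 10.7 94.4]
95 14 [-14.9   8.4 102.6] [-25.    3.3  95.6] [ -6.3  12.6 109.5]
110 19 [-26.5   8.5 117.8] [-33.6   3.4 111.2] [-21.7  12.8 124.3]
125 29 [-37.6   8.9 133. ] [-48.9   1.9 125.3] [-31.2  12.7 139.8]
140 27 [-48.7   7.5 149.1] [-59.4  -3.9 141.9] [-41.2  12.6 154.8]
155 20 [-57.1   7.3 159.3] [-69.   -
[... 202 characters left out ...]
5 53 [27.5  5.2 42.6] [14.3 -5.4 35.1] [36.5 11.7 49.7]
50 52 [16.   5.6 57.2] [ 2.8 -5.  50.4] [24.6 11.9 64.6]
65 49 [ 6.2  4.7 72.2] [-5.7 -5.4 65. ] [14.9 11.3 79.9]
80 54 [-5.   5.1 87.3] [-25.8  -4.7  80.1] [ 5.2 13.1 95. ]
95 62 [-16.    4.9 103.3] [-34.6  -6.5  95. ] [ -3.8  12.9 109.4]
110 71 [-27.1   4.3 117.8] [-44.8  -7.2 110.2] [-18.3  12.6 124.7]
125 68 [-37.4   4.6 133. ] [-52.9  -7.6 125.1] [-28.9  12.9 140. ]
140 68 [-47.8   4.8 147.7] [-60.8  -7.1 140.1] [-40.6  13.6 154.7]
155 60 [-57.    3.6 160.7] [-67.4  -7.  155.2] [-48.2  12.1 167. ]
Y1 [557.4 116.7] 48.1 -1.0
R1 [537.8 153.9] 46.1 52.0
R2 [501.4 164.5] 47.5 100.0
Y2 [467.5 142.3] 48.5 149.0
G [539.2  81.4] 47.0 -51.0
```

```bash
python3 - <<'E'
from h import *
ctr=np.array([564.84,-272.84]);yaw=-.361
R=np.array([[np.cos(yaw),-np.sin(yaw)],[np.sin(yaw),np.cos(yaw)]]);t=np.radians(35)
for n in("top","scene"):
    z=np.load(n+"0.npz");p=z["p"].astype(int);C=cloud(n,z["d"])
    reg=(np.abs(C[...,0]-560)<90)&(np.abs(C[...,1]+275)<60)&(C[...,2]>15)
    m=reg&(((p[...,0]-p[...,2]>45)&(p[...,0]>p[...,1]))|(p[...,1]-p[...,0]>25))
    q=C[m]; q[:,:2]=(q[:,:2]-ctr)@R; q[:,2]-=22
    s=-np.sin(t)*q[:,0]+np.cos(t)*q[:,2]; xs=np.cos(t)*q[:,0]+np.sin(t)*q[:,2]
    print(n,"s range",np.percentile(s,[0,2,98,100]).round(1))
    for lo in range(-20,165,20):
        k=(s>=lo)&(s<lo+20)
        if k.sum()>5: print(lo,k.sum(),"xs",np.percentile(xs[k],[10,50,75,90]).round(1),"y",np.percentile(q[k,1],[3,97]).round(1))
E
```

```text
top s range [-21.1 -18.5 148.8 151.4]
-20 30 xs [23.  34.5 36.1 36.9] y [-12.1  10.7]
0 22 xs [32.8 35.2 36.1 37. ] y [-3.1 10.4]
20 28 xs [11.  35.6 37.  37.4] y [-24.6  10.7]
40 20 xs [31.7 35.6 36.5 36.8] y [ 0.  10.8]
60 15 xs [32.2 33.9 35.2 36.7] y [ 3.6 11.4]
80 21 xs [29.7 33.9 34.4 34.7] y [ 3.5 12.4]
100 28 xs [29.5 34.2 34.8 34.9] y [ 2.  12.7]
120 31 xs [27.9 33.8 34.4 35.1] y [-1.9 12.5]
140 20 xs [26.3 33.6 34.4 34.5] y [-0.3 12.4]
scene s range [-19.2 -11.9 150.4 152.5]
-20 44 xs [29.3 34.3 36.6 38.1] y [-5.  11.6]
0 57 xs [29.5 35.6 36.6 37.4] y [-3.1 11.5]
20 54 xs [29.  34.3 36.1 37.3] y [-4.6 10.6]
40 58 xs [28.6 34.6 36.2 37.3] y [-3.9 11.2]
60 62 xs [28.5 34.5 36.1 37.3] y [-4.1 11.8]
80 75 xs [28.5 33.7 34.9 36.1] y [-6.6 12.4]
100 73 xs [27.7 33.7 34.8 35.9] y [-6.3 12.2]
120 78 xs [28.8 33.7 35.3 36.3] y [-6.8 12.4]
140 57 xs [26.  33.6 35.2 36.3] y [-6.9 12.1]
```

```bash
cat >> h.py <<'E'
from scipy.spatial.transform import Rotation as Ro
import json
def plan(wps,g,step=45,deg=8,n=None,start=None,end_wait=0):
    """wps: list of (pos,R or None). prints rows; start from measured state (or given) in tool-axis units"""
    s=monitor.read_state(); p,R=(np.array(s["ee_pos"]),np.array(s["tcp_rot"])) if start is None else map(np.array,start)
    rows=[]
    for pos,T in wps:
        T=R if T is None else np.array(T); pos=np.array(pos,float)
        w=Ro.from_matrix(R.T@T).as_rotvec()
        k=n or max(1,int(np.ceil(max(np.linalg.norm(pos-p)/step,np.degrees(np.linalg.norm(w))/deg))))
        p0,R0=p.copy(),R.copy()
        for i in range(1,k+1):
            tp=p0+(pos-p0)*i/k; tR=R0@Ro.from_rotvec(w*i/k).as_matrix()
            a=np.round(R.T@(tp-p)/600,4); b=np.round(np.degrees(Ro.from_matrix(R.T@tR).as_rotvec())/60,3)
            p=p+R@(a*600); R=R@Ro.from_rotvec(np.radians(b*60)).as_matrix(); rows.append([g,*(a+0.).tolist(),*(b+0.).tolist()])
    for i in range(0,len(rows),10): print(json.dumps(rows[i:i+10]))
    json.dump([p.tolist(),R.tolist()],open("cmd.json","w")); print(len(rows),"end",p.round(1))
RL=np.array([[-.7664,.3532,.5366],[.2893,.9355,-.2026],[-.5736,0,-.8192]])   # tool along leaning stick
RL=Ro.from_matrix(RL).as_matrix()
RD=np.array([[-.9355,.3532,0],[.3532,.9355,0],[0,0,-1]]); RD=Ro.from_matrix(RD).as_matrix()
D=-RL[:,2]; HEAD=np.array([505.4,-247.5,161.8]); GR=HEAD-58*D
E
python3 - <<'E'
from h import *
s=([146.136,633.362,231.269],monitor.read_state()["tcp_rot"])
plan([([440,420,250],RD),([540,60,260],None),(GR+100*D,RL)],85,start=s)
print(GR,GR+100*D)
E
```

```text
[[85, -0.0619, -0.0263, -0.0034, 0.0, 0.0, 0.014], [85, -0.0623, -0.0253, -0.0034, -0.001, 0.0, 0.014], [85, -0.0627, -0.0245, -0.0034, 0.0, 0.0, 0.015], [85, -0.063, -0.0234, -0.0034, 0.0, 0.0, 0.014], [85, -0.0633, -0.0226, -0.0035, 0.0, 0.0, 0.014], [85, -0.0637, -0.0216, -0.0034, -0.001, 0.0, 0.014], [85, -0.064, -0.0206, -0.0034, 0.0, 0.0, 0.015], [85, -0.0644, -0.0197, -0.0035, 0.0, 0.0, 0.014], [85, -0.0645, -0.0187, -0.0034, 0.0, 0.0, 0.014], [85, -0.0409, -0.0558, -0.0018, 0.0, 0.0, 0.0]]
[[85, -0.0408, -0.0559, -0.0019, 0.0, 0.0, 0.0], [85, -0.0409, -0.0558, -0.0018, 0.0, 0.0, 0.0], [85, -0.0409, -0.0558, -0.0018, 0.0, 0.0, 0.0], [85, -0.0408, -0.0559, -0.0018, 0.0, 0.0, 0.0], [85, -0.0409, -0.0558, -0.0019, 0.0, 0.0, 0.0], [85, -0.0409, -0.0558, -0.0018, 0.0, 0.0, 0.0], [85, -0.0408, -0.0559, -0.0018, 0.0, 0.0, 0.0], [85, -0.0409, -0.0558, -0.0019, 0.0, 0.0, 0.0], [85, -0.0124, -0.0714, 0.0152, 0.0, -0.083, 0.0], [85, -0.011, -0.0714, 0.0163, 0.0, -0.084, 0.0]]
[[85, -0.0096, -0.0714, 0.0171, 0.0, -0.083, 0.0], [85, -0.008, -0.0714, 0.0179, 0.0, -0.083, 0.0], [85, -0.0065, -0.0714, 0.0186, 0.0, -0.083, 0.0], [85, -0.0048, -0.0714, 0.019, 0.0, -0.084, 0.0], [85, -0.0031, -0.0714, 0.0194, 0.0, -0.083, 0.0]]
25 end [ 482.9 -239.   196.2]
[ 536.52236888 -259.25047664  114.28869131] [ 482.86311219 -238.99103416  196.20474078]
```

Emit:
apply_moves --pt "85 -0.062 -0.026 -0.0034 0 0 0.014" --pt "85 -0.062 -0.025 -0.0034 0 0 0.014" --pt "85 -0.063 -0.0245 -0.0034 0 0 0.015" --pt "85 -0.063 -0.0235 -0.0034 0 0 0.014" --pt "85 -0.063 -0.0225 -0.0035 0 0 0.014" --pt "85 -0.064 -0.0215 -0.0034 0 0 0.014" --pt "85 -0.064 -0.0205 -0.0034 0 0 0.015" --pt "85 -0.0645 -0.0195 -0.0035 0 0 0.014" --pt "85 -0.0645 -0.0185 -0.0034 0 0 0.014" --pt "85 -0.041 -0.056 -0.0018 0 0 0"

```text
time_s: 1.1
ee_pos: [454.3, 380.1, 250.6]
tcp_rot: [[-0.935, 0.354, 0.002], [0.354, 0.935, 0.0], [-0.002, 0.001, -1.0]]
force: [0.3, -0.6, -0.3]
grip_width: 0.996
grasp_force: 0.0
```

Emit:
apply_moves --pt "85 -0.041 -0.056 -0.0018 0 0 0" --pt "85 -0.041 -0.056 -0.0018 0 0 0" --pt "85 -0.041 -0.056 -0.0018 0 0 0" --pt "85 -0.041 -0.056 -0.0018 0 0 0" --pt "85 -0.041 -0.056 -0.0018 0 0 0" --pt "85 -0.041 -0.056 -0.0018 0 0 0" --pt "85 -0.041 -0.056 -0.0018 0 0 0" --pt "85 -0.041 -0.056 -0.0018 0 0 0" --pt "85 -0.0124 -0.0714 0.0152 0 -0.083 0" --pt "85 -0.011 -0.0714 0.0163 0 -0.084 0"

```text
time_s: 2.1
ee_pos: [525.2, -28.5, 241.0]
tcp_rot: [[-0.92, 0.355, 0.166], [0.349, 0.935, -0.064], [-0.178, -0.001, -0.984]]
force: [-0.1, -1.4, 0.0]
grip_width: 0.994
grasp_force: 0.0
```

Emit:
apply_moves --pt "85 -0.0096 -0.0714 0.0171 0 -0.083 0" --pt "85 -0.008 -0.0714 0.0179 0 -0.083 0" --pt "85 -0.0065 -0.0714 0.0186 0 -0.083 0" --pt "85 -0.0048 -0.0714 0.019 0 -0.084 0" --pt "85 -0.0031 -0.0714 0.0194 0 -0.083 0" --pt "85 0 0 0 0 0 0" --pt "85 0 0 0 0 0 0"

```text
time_s: 2.8
ee_pos: [481.7, -240.2, 194.4]
tcp_rot: [[-0.767, 0.356, 0.534], [0.293, 0.934, -0.203], [-0.571, 0.001, -0.821]]
force: [-0.1, -0.0, -1.0]
grip_width: 0.998
grasp_force: 0.0
```

```bash
python3 - <<'E'
from h import *
plan([(GR,RL)],85,step=20)
E
```

```text
[[85, -0.0006, 0.0006, 0.0329, 0.0, -0.001, -0.001], [85, -0.0006, 0.0005, 0.033, 0.0, 0.0, 0.0], [85, -0.0005, 0.0006, 0.0329, -0.001, -0.001, -0.001], [85, -0.0006, 0.0005, 0.033, 0.0, 0.0, 0.0], [85, -0.0005, 0.0005, 0.0329, 0.0, -0.001, -0.001]]
5 end [ 536.5 -259.3  114.3]
```

Emit:
apply_moves --pt "85 -0.0006 0.0006 0.033 0 -0.001 -0.001" --pt "85 -0.0006 0.0006 0.033 0 0 0" --pt "85 -0.0006 0.0006 0.033 -0.001 -0.001 -0.001" --pt "85 -0.0006 0.0005 0.033 0 0 0" --pt "85 -0.0005 0.0005 0.033 0 -0.001 -0.001" --pt "85 0 0 0 0 0 0" --pt "40 0 0 0 0 0 0" --pt "40 0 0 0 0 0 0"

```text
time_s: 3.6
ee_pos: [515.5, -243.7, 148.1]
tcp_rot: [[-0.774, 0.34, 0.535], [0.285, 0.94, -0.186], [-0.566, 0.009, -0.824]]
force: [-0.2, -1.0, -0.2]
grip_width: 0.685
grasp_force: 0.0
```

Emit:
apply_moves --pt "30 0 0 0 0 0 0" --pt "15 0 0 0 0 0 0" --pt "15 0 0 0 0 0 0" --pt "15 0 0 0 0 0 0" --pt "15 0 0 0 0 0 0" --pt "15 0 0 0 0 0 0" --pt "15 0 0 0 0 0 0"

```text
time_s: 4.3
ee_pos: [514.9, -245.0, 148.3]
tcp_rot: [[-0.772, 0.343, 0.535], [0.288, 0.939, -0.187], [-0.567, 0.009, -0.824]]
force: [-4.6, 0.3, 6.6]
grip_width: 0.219
grasp_force: 58.3
```

```bash
python3 - <<'E'
from h import *
s=monitor.read_state(); print(s["joint_pos"].round(3),s["joint_efforts"].round(1))
p,d=viewer.grab_frame("scene")
cv2.imwrite("pics/s1.png",cv2.resize(p[100:300,100:300,::-1],(600,600),interpolation=cv2.INTER_CUBIC))
E
```

```text
[-0.388  0.1    0.818  2.341 -0.719  0.17   2.299] [ -0.7 -15.    0.8 -20.   -0.3  -1.4  -0. ]
```

View pics/s1.png

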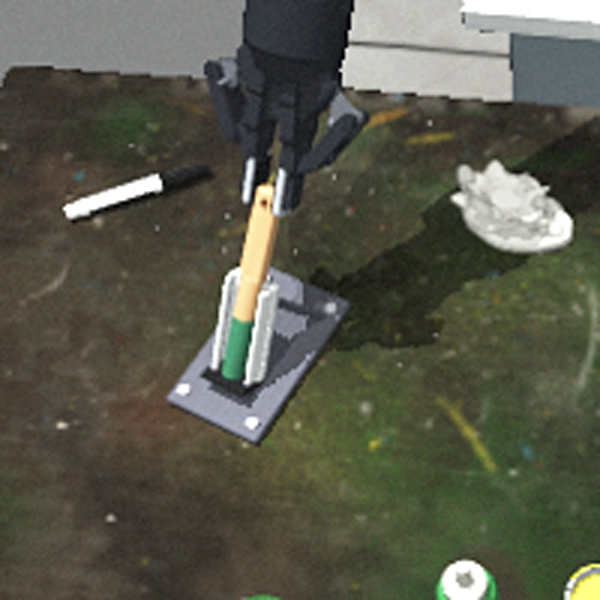

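```bash
cat >> h.py <<'E'
RX=np.array([.9355,-.3532,0]);RY=np.array([.3532,.9355,0])
def tilt(deg):
    t=np.radians(deg); z=RX*np.sin(t)-np.array([0,0,np.cos(t)]); y=RY/np.linalg.norm(RY); z/=np.linalg.norm(z)
    return np.stack([np.cross(y,z),y,z],1)
E
python3 - <<'E'
from h import *
T=tilt(12); P=HEAD-35*D; G=P+18.7*T[:,2]; s=monitor.read_state(); p=s["ee_pos"]; R=s["tcp_rot"]
plan([(p-50*R[:,2],None),(G-70*T[:,2],T)],60,step=30,deg=6); print(G)
E
```

```text
[[60, 0.0, 0.0, -0.0417, 0.0, 0.0, 0.0], [60, 0.0, 0.0, -0.0416, 0.0, 0.0, 0.0], [60, -0.0087, -0.0022, 0.0091, 0.003, 0.094, 0.001], [60, -0.0096, -0.0022, 0.0082, 0.003, 0.094, 0.002], [60, -0.0104, -0.0022, 0.0072, 0.003, 0.093, 0.001], [60, -0.011, -0.0021, 0.0062, 0.003, 0.094, 0.002]]
6 end [ 514.2 -250.8  183.3]
[ 527.81792281 -255.96403098  114.83798716]
```

Emit:
apply_moves --pt "60 0 0 0 0 0 0" --pt "60 0 0 0 0 0 0" --pt "60 0 0 0 0 0 0" --pt "60 0 0 -0.042 0 0 0" --pt "60 0 0 -0.042 0 0 0" --pt "60 -0.009 -0.002 0.009 0.003 0.094 0.001" --pt "60 -0.01 -0.002 0.008 0.003 0.094 0.002" --pt "60 -0.01 -0.002 0.007 0.003 0.093 0.001" --pt "60 -0.011 -0.002 0.006 0.003 0.094 0.002" --pt "60 0 0 0 0 0 0"

```text
time_s: 5.35
ee_pos: [535.3, -251.9, 160.3]
tcp_rot: [[-0.92, 0.342, 0.193], [0.335, 0.94, -0.069], [-0.205, 0.001, -0.979]]
force: [0.1, -0.7, 0.4]
grip_width: 0.708
grasp_force: 0.0
```

```bash
python3 - <<'E'
from h import *
T=tilt(12); P=HEAD-35*D; G=P+18.7*T[:,2]
print(monitor.read_state()["joint_pos"].round(3))
plan([(G,T)],60,step=18)
p,d=viewer.grab_frame("top")
cv2.imwrite("pics/t1.png",cv2.resize(p[150:300,300:450,::-1],(600,600),interpolation=cv2.INTER_CUBIC))
E
```

```text
[-0.377  0.325  0.874  1.999 -0.396  0.757  1.933]
[[60, 0.0083, -0.0036, 0.0241, 0.001, -0.001, 0.004], [60, 0.0082, -0.0036, 0.0241, 0.001, -0.001, 0.003], [60, 0.0083, -0.0036, 0.0241, 0.001, -0.001, 0.004]]
3 end [ 527.8 -256.   114.8]
```

Emit:
apply_moves --pt "60 0.008 -0.0036 0.024 0.001 -0.001 0.004" --pt "60 0.008 -0.0036 0.024 0.001 -0.001 0.003" --pt "60 0.008 -0.0036 0.024 0.001 -0.001 0.004" --pt "60 0 0 0 0 0 0" --pt "60 0 0 0 0 0 0"

```text
time_s: 5.9
ee_pos: [521.6, -254.6, 113.3]
tcp_rot: [[-0.914, 0.357, 0.192], [0.351, 0.934, -0.068], [-0.204, 0.005, -0.979]]
force: [-0.2, -0.6, -0.3]
grip_width: 0.696
grasp_force: 0.0
```

```bash
python3 - <<'E'
from h import *
p,d=viewer.grab_frame("scene"); q,_=viewer.grab_frame("top")
f=lambda im:cv2.resize(im[:,:,::-1],(400,500),interpolation=cv2.INTER_CUBIC)
cv2.imwrite("pics/s2.png",np.hstack([f(p[130:255,130:230]),f(q[160:285,330:430])]))
E
```

```text
(no output)
```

View pics/s2.png

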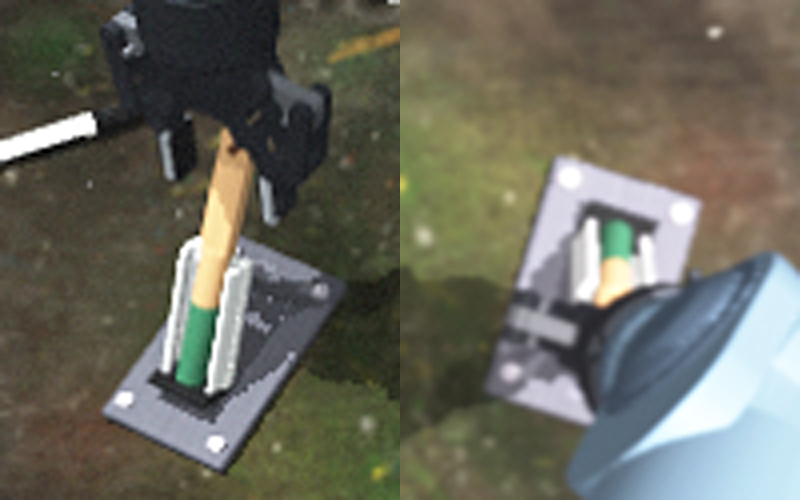

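Emit:
apply_moves --pt "60 -0.009 0 0 0 0 0" --pt "60 0 0 0 0 0 0" --pt "15 0 0 0 0 0 0" --pt "15 0 0 0 0 0 0" --pt "15 0 0 0 0 0 0" --pt "15 0 0 0 0 0 0" --pt "15 0 0 0 0 0 0" --pt "15 0 0 0 0 0 0"

```text
time_s: 6.8
ee_pos: [528.8, -256.7, 115.5]
tcp_rot: [[-0.914, 0.356, 0.194], [0.349, 0.935, -0.069], [-0.205, 0.005, -0.979]]
force: [-1.4, 2.4, 4.4]
grip_width: 0.228
grasp_force: 58.4
```

```bash
python3 - <<'E'
from h import *
s=monitor.read_state(); print(s["joint_pos"].round(3))
# lift along stick axis 110mm, turning tool to tilt -23 (stick vertical) after
p=s["ee_pos"]; R=s["tcp_rot"]
plan([(p+25*D,None),(p+110*D,None)],15,step=30)
np.save("grasp.npy",np.r_[p,R.ravel()])
E
```

```text
[-0.305  0.388  0.813  2.037 -0.49   0.676  2.009]
[[15, 0.0164, 0.0001, -0.0383, 0.0, 0.0, 0.0], [15, 0.0186, 0.0001, -0.0434, 0.0, 0.0, 0.0], [15, 0.0185, 0.0001, -0.0434, 0.0, 0.0, 0.0], [15, 0.0186, 0.0002, -0.0435, 0.0, 0.0, 0.0]]
4 end [ 469.7 -234.4  205.6]
```

```bash
cat >> h.py <<'E'
def stickframe():
    g=np.load("grasp.npy"); p=g[:3];R=g[3:].reshape(3,3)
    tip=HEAD-170*D
    Q=Ro.align_vectors([[0,0,1.]],[D])[0].as_matrix()
    t=R.T@(tip-p); d=R.T@D
    return t,d,Q@R     # tip & axis in tool frame, stirring orientation
TUB=np.array([509.3,117.7])
def tcp_for(tip,T): return np.array(tip)-T@stickframe()[0]
def ring(a,r=46): a=np.radians(a); return TUB+r*np.array([np.cos(a),np.sin(a)])
E
python3 - <<'E'
from h import *
s=monitor.read_state();p=s["ee_pos"]
t,d,S=stickframe(); print(t,d,S.round(3).tolist())
a=p+30*D+[0,0,110]
e=tcp_for([*ring(235),110],S); print(e)
print("tip mid");plan([(p+30*D,None),(a,None),([540,-80,240],S),(e,S)],15,step=38,deg=7)
E
```

```text
[-5.17902016e+01  6.21703593e-02  1.05860260e+02] [ 0.3931689   0.00250004 -0.91946287] [[-0.859, 0.358, -0.366], [0.328, 0.934, 0.143], [0.393, 0.003, -0.919]]
[477.18666122  81.83182684 227.69671985]
tip mid
[[15, 0.0197, 0.0001, -0.046, 0.0, 0.0, 0.0], [15, -0.0126, 0.0003, -0.0598, 0.0, 0.0, 0.0], [15, -0.0125, 0.0003, -0.0598, 0.0, 0.0, 0.0], [15, -0.0126, 0.0003, -0.0598, 0.0, 0.0, 0.0], [15, 0.0122, 0.0564, 0.0012, 0.0, 0.117, 0.0], [15, 0.012, 0.0563, 0.0026, 0.001, 0.116, 0.001], [15, 0.0116, 0.0564, 0.004, 0.0, 0.117, 0.0], [15, 0.011, 0.0564, 0.0054, 0.0, 0.117, 0.001], [15, 0.0104, 0.0563, 0.0067, 0.001, 0.116, 0.001], [15, 0.0341, 0.0429, 0.0191, 0.0, 0.0, 0.0]]
[[15, 0.0341, 0.0428, 0.0192, 0.0, 0.0, 0.0], [15, 0.0341, 0.0429, 0.0191, 0.0, 0.0, 0.0], [15, 0.0341, 0.0429, 0.0191, 0.0, 0.0, 0.0], [15, 0.0341, 0.0428, 0.0192, 0.0, 0.0, 0.0]]
14 end [477.2  81.8 227.7]
```

Emit:
apply_moves --pt "15 0.02 0 -0.046 0 0 0" --pt "15 -0.0125 0 -0.06 0 0 0" --pt "15 -0.0125 0 -0.06 0 0 0" --pt "15 -0.0125 0 -0.06 0 0 0" --pt "15 0.012 0.056 0.001 0 0.117 0" --pt "15 0.012 0.056 0.0026 0.001 0.116 0.001" --pt "15 0.0116 0.056 0.004 0 0.117 0" --pt "15 0.011 0.056 0.0054 0 0.117 0.001" --pt "15 0.0104 0.056 0.0067 0.001 0.116 0.001" --pt "15 0.034 0.043 0.019 0 0 0"

```text
time_s: 7.8
ee_pos: [529.3, -47.9, 231.3]
tcp_rot: [[-0.856, 0.356, -0.374], [0.33, 0.934, 0.135], [0.398, -0.008, -0.918]]
force: [0.0, 1.2, -1.1]
grip_width: 0.224
grasp_force: 58.8
```

Emit:
apply_moves --pt "15 0.034 0.043 0.019 0 0 0" --pt "15 0.034 0.043 0.019 0 0 0" --pt "15 0.034 0.043 0.019 0 0 0" --pt "15 0.034 0.043 0.019 0 0 0" --pt "15 0 0 0 0 0 0" --pt "15 0 0 0 0 0 0"

```text
time_s: 8.4
ee_pos: [476.5, 81.1, 227.4]
tcp_rot: [[-0.86, 0.356, -0.367], [0.327, 0.935, 0.14], [0.393, 0.001, -0.92]]
force: [0.9, 0.1, -0.6]
grip_width: 0.229
grasp_force: 58.8
```

```bash
python3 - <<'E'
from h import *
s=monitor.read_state(); print(s["joint_pos"].round(3),s["grasp_force"],s["grip_width"])
p,R=s["ee_pos"],s["tcp_rot"]; t,d,S=stickframe()
print("pred tip",p+R@t,"axis",R@d); e=p+R@t
print("proj tip",proj("scene",e),"mid",proj("scene",e+R@d*60),proj("top",e),proj("top",e+R@d*60))
im,dd=viewer.grab_frame("scene");q,_=viewer.grab_frame("top"); np.savez("s3.npz",p=im,d=dd,q=q)
cv2.imwrite("pics/s3.png",np.hstack([cv2.resize(im[110:250,270:390,::-1],(480,560),interpolation=cv2.INTER_CUBIC)]))
E
```

```text
[-0.782  0.399  0.814  1.791 -0.411  1.486  1.376] 58.78396415253519 0.22896358304967676
pred tip [482.18532937  79.12550057 109.65912397] axis [1.02321844e-04 1.72844795e-03 9.99998501e-01]
proj tip [330.16254067 179.27894445] mid [332.78045166 163.95930392] [224.28880894 270.21909476] [219.55492861 268.40988689]
```

View pics/s3.png

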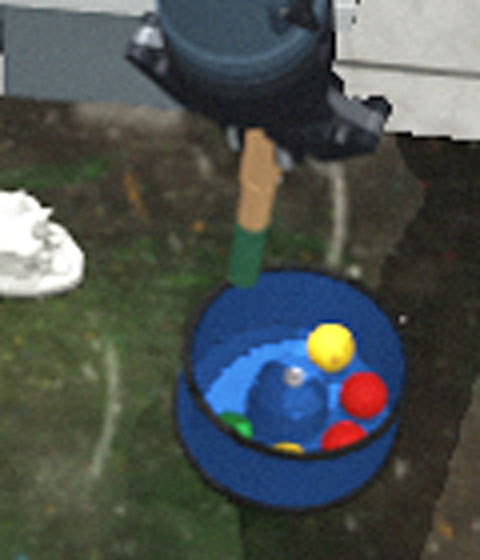

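```bash
python3 - <<'E'
from h import *
z=np.load("s3.npz"); p=z["p"].astype(int); C=cloud("scene",z["d"])
reg=np.zeros((420,560),bool); reg[140:184,325:342]=1
m=reg&(C[...,2]>90)&(np.abs(C[...,0]-482)<40)&(np.abs(C[...,1]-80)<40)&((p[...,0]-p[...,2]>35)|((p[...,1]-p[...,0]>20)&(p[...,1]-p[...,2]>5)))
q=C[m]; print(len(q),q.min(0))
for lo in range(100,240,15):
    k=q[(q[:,2]>=lo)&(q[:,2]<lo+15)]
    if len(k)>4: print(lo,len(k),np.percentile(k[:,:2],[3,50,97],axis=0).round(1).tolist())
E
```

```text
289 [480.7640744   67.27838265 112.97875395]
115 25 [[485.2, 72.6], [488.1, 78.4], [490.8, 86.8]]
130 29 [[481.8, 71.5], [488.3, 80.8], [491.0, 87.7]]
145 30 [[485.3, 72.0], [488.9, 78.5], [491.1, 87.0]]
160 27 [[482.7, 72.6], [488.9, 78.8], [490.2, 86.4]]
175 31 [[482.0, 71.6], [487.7, 78.8], [490.3, 85.7]]
190 29 [[485.4, 70.1], [488.5, 77.6], [490.7, 85.2]]
205 45 [[482.2, 67.9], [487.6, 77.1], [491.1, 87.9]]
220 33 [[483.9, 68.0], [488.1, 76.0], [491.1, 84.6]]
235 33 [[484.9, 68.4], [489.2, 74.9], [498.9, 82.8]]
```

```bash
cat >> h.py <<'E'
def arc(a0,a1,k,z=13,down=False,g=15):
    t,d,S=stickframe(); R=monitor.read_state()["tcp_rot"]
    w=[]
    for a in np.linspace(a0,a1,k+1)[1:]: w.append(([*ring(a),z]-R@t,None))
    plan(w,g,n=1)
E
python3 - <<'E'
from h import *
s=monitor.read_state();t,d,S=stickframe(); R=s["tcp_rot"]
plan([([*ring(235),13]-R@t,None)],15,step=20)
arc_start=([*ring(235),13]-R@t)
w=[([*ring(a),13]-R@t,None) for a in np.linspace(235,365,27)[1:]]
plan(w,15,n=1,start=(arc_start,R))
E
```

```text
[[15, -0.0123, 0.0009, 0.03, 0.0, 0.0, 0.0], [15, -0.0123, 0.001, 0.0299, 0.0, 0.0, 0.0], [15, -0.0123, 0.0009, 0.03, 0.0, 0.0, 0.0], [15, -0.0123, 0.001, 0.0299, 0.0, 0.0, 0.0], [15, -0.0124, 0.0009, 0.03, 0.0, 0.0, 0.0]]
5 end [477.1  82.1 130.7]
[[15, -0.006, -0.0013, -0.0026, 0.0, 0.0, 0.0], [15, -0.0061, -0.0008, -0.0026, 0.0, 0.0, 0.0], [15, -0.0062, -0.0001, -0.0026, 0.0, 0.0, 0.0], [15, -0.0061, 0.0004, -0.0026, 0.0, 0.0, 0.0], [15, -0.0061, 0.001, -0.0026, 0.0, 0.0, 0.0], [15, -0.006, 0.0016, -0.0025, 0.0, 0.0, 0.0], [15, -0.0058, 0.0021, -0.0025, 0.0, 0.0, 0.0], [15, -0.0057, 0.0027, -0.0024, 0.0, 0.0, 0.0], [15, -0.0054, 0.0032, -0.0023, 0.0, 0.0, 0.0], [15, -0.0051, 0.0037, -0.0022, 0.0, 0.0, 0.0]]
[[15, -0.0048, 0.0041, -0.002, 0.0, 0.0, 0.0], [15, -0.0045, 0.0047, -0.0019, 0.0, 0.0, 0.0], [15, -0.0041, 0.005, -0.0018, 0.0, 0.0, 0.0], [15, -0.0036, 0.0054, -0.0015, 0.0, 0.0, 0.0], [15, -0.0032, 0.0057, -0.0014, 0.0, 0.0, 0.0], [15, -0.0028, 0.006, -0.0011, 0.0, 0.0, 0.0], [15, -0.0022, 0.0062, -0.001, 0.0, 0.0, 0.0], [15, -0.0017, 0.0064, -0.0007, 0.0, 0.0, 0.0], [15, -0.0013, 0.0066, -0.0006, 0.0, 0.0, 0.0], [15, -0.0006, 0.0066, -0.0002, 0.0, 0.0, 0.0]]
[[15, -0.0002, 0.0067, -0.0001, 0.0, 0.0, 0.0], [15, 0.0004, 0.0067, 0.0002, 0.0, 0.0, 0.0], [15, 0.0009, 0.0066, 0.0004, 0.0, 0.0, 0.0], [15, 0.0015, 0.0065, 0.0006, 0.0, 0.0, 0.0], [15, 0.0019, 0.0063, 0.0008, 0.0, 0.0, 0.0], [15, 0.0025, 0.0061, 0.0011, 0.0, 0.0, 0.0]]
26 end [549.3 123.8 130.7]
```

Emit:
apply_moves --pt "15 -0.0123 0.001 0.03 0 0 0" --pt "15 -0.0123 0.001 0.03 0 0 0" --pt "15 -0.0123 0.001 0.03 0 0 0" --pt "15 -0.0123 0.001 0.03 0 0 0" --pt "15 -0.0123 0.001 0.03 0 0 0" --pt "15 0 0 0 0 0 0"

```text
time_s: 9.1
ee_pos: [475.2, 82.0, 128.6]
tcp_rot: [[-0.856, 0.361, -0.37], [0.332, 0.933, 0.141], [0.396, -0.002, -0.918]]
force: [-0.2, 0.5, 0.3]
grip_width: 0.225
grasp_force: 58.8
```

Emit:
apply_moves --pt "15 -0.006 -0.0013 -0.0026 0 0 0" --pt "15 -0.0061 -0.0008 -0.0026 0 0 0" --pt "15 -0.0062 -0.0001 -0.0026 0 0 0" --pt "15 -0.0061 0.0004 -0.0026 0 0 0" --pt "15 -0.0061 0.001 -0.0026 0 0 0" --pt "15 -0.006 0.0016 -0.0025 0 0 0" --pt "15 -0.0058 0.0021 -0.0025 0 0 0" --pt "15 -0.0057 0.0027 -0.0024 0 0 0" --pt "15 -0.0054 0.0032 -0.0023 0 0 0" --pt "15 -0.0051 0.0037 -0.0022 0 0 0"

```text
time_s: 10.1
ee_pos: [515.3, 77.3, 130.6]
tcp_rot: [[-0.859, 0.358, -0.366], [0.329, 0.934, 0.142], [0.393, 0.002, -0.92]]
force: [0.5, -0.7, -0.3]
grip_width: 0.221
grasp_force: 58.8
```

Emit:
apply_moves --pt "15 -0.0048 0.0041 -0.002 0 0 0" --pt "15 -0.0045 0.0047 -0.0019 0 0 0" --pt "15 -0.0041 0.005 -0.0018 0 0 0" --pt "15 -0.0036 0.0054 -0.0015 0 0 0" --pt "15 -0.0032 0.0057 -0.0014 0 0 0" --pt "15 -0.0028 0.006 -0.0011 0 0 0" --pt "15 -0.0022 0.0062 -0.001 0 0 0" --pt "15 -0.0017 0.0064 -0.0007 0 0 0" --pt "15 -0.0013 0.0066 -0.0006 0 0 0" --pt "15 -0.0006 0.0066 -0.0002 0 0 0"

```text
time_s: 11.1
ee_pos: [544.9, 102.5, 130.7]
tcp_rot: [[-0.859, 0.358, -0.366], [0.329, 0.934, 0.142], [0.393, 0.002, -0.92]]
force: [0.6, -1.0, -0.5]
grip_width: 0.223
grasp_force: 58.7
```

```bash
python3 - <<'E'
from h import *
s=monitor.read_state();t,d,S=stickframe(); R=s["tcp_rot"]; p=s["ee_pos"]; e=p+R@t
o=e[:2]-TUB; print("tip",e,"r",np.hypot(*o),"ang",np.degrees(np.arctan2(o[1],o[0])),s["force"],s["grasp_force"])
w=[([*ring(a),13]-R@t,None) for a in np.linspace(335,430,20)[1:]]
plan(w,15,n=1,start=(([*ring(335),13]-R@t),R))
im,_=viewer.grab_frame("scene");cv2.imwrite("pics/s4.png",cv2.resize(im[150:250,290:390,::-1],(500,500),interpolation=cv2.INTER_CUBIC))
E
```

```text
tip [550.59897659 100.57534152  13.00589029] r 44.70860538323033 ang -22.521385479329645 [ 0.62867397 -0.97283976 -0.45031424] 58.74607580015436
[[15, -0.0002, 0.0067, -0.0001, 0.0, 0.0, 0.0], [15, 0.0004, 0.0067, 0.0002, 0.0, 0.0, 0.0], [15, 0.0009, 0.0066, 0.0004, 0.0, 0.0, 0.0], [15, 0.0014, 0.0065, 0.0006, 0.0, 0.0, 0.0], [15, 0.002, 0.0063, 0.0009, 0.0, 0.0, 0.0], [15, 0.0024, 0.0062, 0.001, 0.0, 0.0, 0.0], [15, 0.003, 0.0058, 0.0013, 0.0, 0.0, 0.0], [15, 0.0034, 0.0056, 0.0015, 0.0, 0.0, 0.0], [15, 0.0038, 0.0052, 0.0016, 0.0, 0.0, 0.0], [15, 0.0042, 0.0049, 0.0018, 0.0, 0.0, 0.0]]
[[15, 0.0046, 0.0044, 0.002, 0.0, 0.0, 0.0], [15, 0.005, 0.004, 0.0021, 0.0, 0.0, 0.0], [15, 0.0052, 0.0035, 0.0022, 0.0, 0.0, 0.0], [15, 0.0055, 0.003, 0.0024, 0.0, 0.0, 0.0], [15, 0.0057, 0.0024, 0.0024, 0.0, 0.0, 0.0], [15, 0.0059, 0.0019, 0.0026, 0.0, 0.0, 0.0], [15, 0.006, 0.0014, 0.0025, 0.0, 0.0, 0.0], [15, 0.0062, 0.0007, 0.0027, 0.0, 0.0, 0.0], [15, 0.0061, 0.0002, 0.0026, 0.0, 0.0, 0.0]]
19 end [519.3 162.9 130.7]
```

View pics/s4.png

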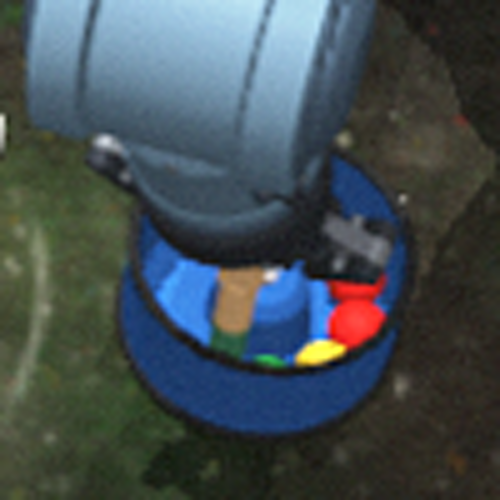

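Emit:
apply_moves --pt "15 -0.0004 0.0067 -0.0001 0 0 0" --pt "15 0.0004 0.0067 0.0002 0 0 0" --pt "15 0.0009 0.0066 0.0004 0 0 0" --pt "15 0.0014 0.0065 0.0006 0 0 0" --pt "15 0.002 0.0063 0.0009 0 0 0" --pt "15 0.0024 0.0062 0.001 0 0 0" --pt "15 0.003 0.0058 0.0013 0 0 0" --pt "15 0.0034 0.0056 0.0015 0 0 0" --pt "15 0.0038 0.0052 0.0016 0 0 0" --pt "15 0.0042 0.0049 0.0018 0 0 0"

```text
time_s: 12.15
ee_pos: [544.7, 141.3, 130.7]
tcp_rot: [[-0.859, 0.358, -0.366], [0.329, 0.934, 0.142], [0.393, 0.002, -0.92]]
force: [0.4, 0.2, -0.5]
grip_width: 0.223
grasp_force: 58.8
```

Emit:
apply_moves --pt "15 0.0046 0.0044 0.002 0 0 0" --pt "15 0.005 0.004 0.0021 0 0 0" --pt "15 0.0052 0.0035 0.0022 0 0 0" --pt "15 0.0055 0.003 0.0024 0 0 0" --pt "15 0.0057 0.0024 0.0024 0 0 0" --pt "15 0.0059 0.0019 0.0026 0 0 0" --pt "15 0.006 0.0014 0.0025 0 0 0" --pt "15 0.0062 0.0007 0.0027 0 0 0" --pt "15 0.0061 0.0002 0.0026 0 0 0"

```text
time_s: 13.05
ee_pos: [518.5, 165.0, 130.7]
tcp_rot: [[-0.859, 0.358, -0.366], [0.329, 0.934, 0.142], [0.393, 0.002, -0.92]]
force: [0.2, -0.4, -1.0]
grip_width: 0.227
grasp_force: 58.7
```

```bash
python3 - <<'E'
from h import *
s=monitor.read_state();t,d,S=stickframe(); R=s["tcp_rot"]; p=s["ee_pos"]; e=p+R@t
o=e[:2]-TUB; print("tip",e,"r",np.hypot(*o),"ang",np.degrees(np.arctan2(o[1],o[0])),s["joint_pos"].round(2))
w=[([*ring(a),13]-R@t,None) for a in np.linspace(430,480,11)[1:]]
plan(w,15,n=1,start=(([*ring(430),13]-R@t),R))
E
```

```text
tip [524.23625058 163.06782284  12.96240111] r 47.76328015042006 ang 71.777129619891 [-0.78  0.61  0.71  1.73 -0.57  1.37  1.35]
[[15, 0.0061, -0.0004, 0.0026, 0.0, 0.0, 0.0], [15, 0.0061, -0.001, 0.0026, 0.0, 0.0, 0.0], [15, 0.006, -0.0016, 0.0026, 0.0, 0.0, 0.0], [15, 0.0058, -0.0021, 0.0025, 0.0, 0.0, 0.0], [15, 0.0057, -0.0026, 0.0024, 0.0, 0.0, 0.0], [15, 0.0054, -0.0032, 0.0023, 0.0, 0.0, 0.0], [15, 0.0051, -0.0037, 0.0022, 0.0, 0.0, 0.0], [15, 0.0048, -0.0042, 0.002, 0.0, 0.0, 0.0], [15, 0.0045, -0.0046, 0.0019, 0.0, 0.0, 0.0], [15, 0.0041, -0.005, 0.0017, 0.0, 0.0, 0.0]]
10 end [480.6 159.5 130.7]
```

Emit:
apply_moves --pt "15 0.0061 -0.001 0.0026 0 0 0" --pt "15 0.0061 -0.0016 0.0026 0 0 0" --pt "15 0.006 -0.002 0.0026 0 0 0" --pt "15 0.0058 -0.0025 0.0025 0 0 0" --pt "15 0.0057 -0.0028 0.0024 0 0 0" --pt "15 0.0054 -0.0032 0.0023 0 0 0" --pt "15 0.0051 -0.0037 0.0022 0 0 0" --pt "15 0.0048 -0.0042 0.002 0 0 0" --pt "15 0.003 -0.003 0.0013 0 0 0" --pt "15 0.002 -0.0025 0.0009 0 0 0"

```text
time_s: 14.05
ee_pos: [482.4, 161.5, 130.6]
tcp_rot: [[-0.859, 0.358, -0.366], [0.329, 0.934, 0.142], [0.393, 0.002, -0.92]]
force: [0.4, 1.2, -0.2]
grip_width: 0.223
grasp_force: 58.8
```

Emit:
apply_moves --pt "15 0 0 0 0 0 0" --pt "15 0 0 0 0 0 0" --pt "15 0.026 0 -0.061 0 0 0" --pt "15 0.026 0 -0.061 0 0 0" --pt "15 0.026 0 -0.061 0 0 0" --pt "15 0.03 -0.055 0.008 0 0 0" --pt "15 0.03 -0.055 0.008 0 0 0" --pt "15 0.0 -0.065 0.0 0 0 0" --pt "15 0.0 -0.065 0.0 0 0 0" --pt "15 0 0 0 0 0 0"

```text
time_s: 15.05
ee_pos: [394.9, 34.5, 255.3]
tcp_rot: [[-0.855, 0.367, -0.365], [0.337, 0.93, 0.145], [0.393, 0.001, -0.919]]
force: [0.7, -0.9, -0.7]
grip_width: 0.223
grasp_force: 58.8
```

```bash
python3 - <<'E'
from h import *
s=monitor.read_state();t,d,S=stickframe(); R=s["tcp_rot"]; p=s["ee_pos"]; print("tip",p+R@t)
im,_=viewer.grab_frame("scene");q,_=viewer.grab_frame("top")
f=lambda im:cv2.resize(im[:,:,::-1],(400,400),interpolation=cv2.INTER_CUBIC)
cv2.imwrite("pics/s5.png",np.hstack([f(im[155:255,290:390]),f(q[220:300,175:255])]))
E
```

```text
tip [400.56813782  32.43018793 137.63610579]
```

View pics/s5.png

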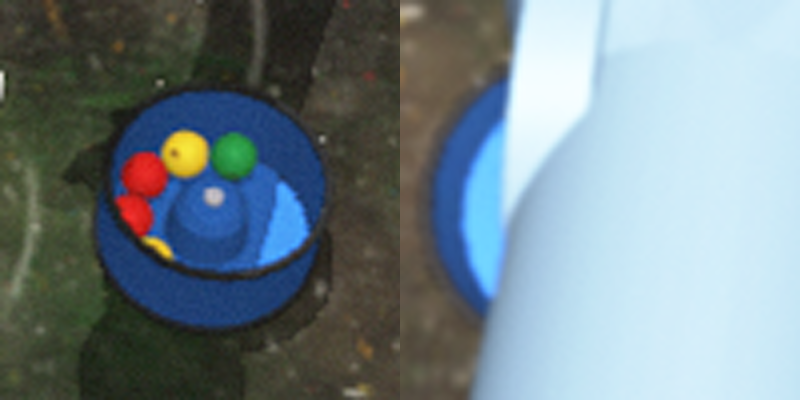

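```bash
python3 - <<'E'
from h import *
b=np.array([[234,156],[185,154],[144,175],[133,215],[155,245]],float)
P=at_z("scene",290+b[:,0]/4,155+b[:,1]/4,21)[:,:2]
o=np.array([[539.2,81.4],[557.4,116.7],[537.8,153.9],[501.4,164.5],[467.5,142.3]])
for n,p,q in zip("G Y1 R1 R2 Y2".split(),P,o): print(n,p.round(),np.degrees(np.arctan2(*(p-TUB)[::-1])).round(),"moved",np.linalg.norm(p-q).round())
g=np.load("grasp.npy");gp=g[:3];gR=g[3:].reshape(3,3)
plan([([520,-90,245],None),(gp+30*D+[0,0,90],gR)],15,step=40,deg=6)
E
```

```text
G [461. 134.] 162.0 moved 94.0
Y1 [462. 102.] -162.0 moved 96.0
R1 [481.  77.] -125.0 moved 96.0
R2 [511.  72.] -87.0 moved 93.0
Y2 [531.  87.] -54.0 moved 85.0
[[15, -0.0509, -0.0255, -0.0181, 0.0, 0.0, 0.0], [15, -0.051, -0.0254, -0.0181, 0.0, 0.0, 0.0], [15, -0.0509, -0.0255, -0.0181, 0.0, 0.0, 0.0], [15, -0.0509, -0.0255, -0.018, 0.0, 0.0, 0.0], [15, -0.051, -0.0254, -0.0181, 0.0, 0.0, 0.0], [15, -0.0146, -0.0424, -0.0019, 0.0, -0.097, -0.001], [15, -0.0147, -0.0423, -0.0004, 0.0, -0.097, -0.001], [15, -0.0147, -0.0424, 0.0011, 0.0, -0.097, -0.001], [15, -0.0144, -0.0424, 0.0025, 0.0, -0.097, -0.001], [15, -0.014, -0.0424, 0.004, -0.001, -0.098, -0.001]]
[[15, -0.0135, -0.0424, 0.0054, 0.0, -0.097, -0.001]]
11 end [ 512.7 -250.6  230.1]
```

All five beads were carried 85–96 mm (red/yellow/green chain now lies at 162° to -54°). Now back to the rest.

Emit:
apply_moves --pt "15 -0.051 -0.0255 -0.018 0 0 0" --pt "15 -0.051 -0.0255 -0.018 0 0 0" --pt "15 -0.051 -0.0255 -0.018 0 0 0" --pt "15 -0.051 -0.0255 -0.018 0 0 0" --pt "15 -0.051 -0.0255 -0.018 0 0 0" --pt "15 -0.0146 -0.0424 -0.002 0 -0.097 -0.001" --pt "15 -0.0147 -0.0424 -0.0004 0 -0.097 -0.001" --pt "15 -0.0147 -0.0424 0.0011 0 -0.097 -0.001" --pt "15 -0.0144 -0.0424 0.0025 0 -0.097 -0.001" --pt "15 -0.014 -0.0424 0.004 -0.001 -0.098 -0.001"

```text
time_s: 16.15
ee_pos: [516.4, -222.6, 232.4]
tcp_rot: [[-0.931, 0.351, 0.104], [0.349, 0.936, -0.036], [-0.11, 0.003, -0.994]]
force: [-0.6, -0.6, -0.8]
grip_width: 0.223
grasp_force: 58.9
```

Emit:
apply_moves --pt "15 -0.0135 -0.0424 0.0054 0 -0.097 -0.001" --pt "15 0 0 0 0 0 0" --pt "15 0 0 0 0 0 0" --pt "15 0 0 0 0 0 0"

```text
time_s: 16.55
ee_pos: [515.4, -247.9, 230.2]
tcp_rot: [[-0.917, 0.349, 0.193], [0.342, 0.937, -0.069], [-0.205, 0.003, -0.979]]
force: [0.4, -0.2, -0.4]
grip_width: 0.224
grasp_force: 58.8
```

```bash
python3 - <<'E'
from h import *
s=monitor.read_state();p,R=s["ee_pos"],s["tcp_rot"];t,d,S=stickframe()
tip=p+R@t;ax=R@d;print("pred tip",tip,"axis",ax,"D",D)
im,dd=viewer.grab_frame("scene");m=im.astype(int);C=cloud("scene",dd)
# points near predicted axis
q=C.reshape(-1,3)-tip; s_=q@ax; perp=np.linalg.norm(q-s_[:,None]*ax,axis=1)
c=m.reshape(-1,3); k=(perp<20)&(s_>-15)&(s_<110)&((c[:,0]-c[:,2]>35)|((c[:,1]-c[:,0]>20)&(c[:,1]-c[:,2]>5)))
xs=np.cross(RY/np.linalg.norm(RY),ax); 
for lo in range(-15,110,15):
    j=k&(s_>=lo)&(s_<lo+15)
    if j.sum()>5: print(lo,j.sum(),"xs",np.percentile(q[j]@xs,[10,50,90]).round(1),"y",np.percentile(q[j]@RY,[3,50,97]).round(1))
print("smin",np.percentile(s_[k],[0,2]))
g=np.load("grasp.npy");gp=g[:3];gR=g[3:].reshape(3,3)
plan([(gp+30*D,gR)],15,step=25); 
E
```

```text
pred tip [ 583.35432754 -272.83212984  137.19173099] axis [-0.537453    0.20020171  0.81918468] D [-0.53659257  0.20259442  0.81916049]
0 46 xs [-0.5  7.2  9.9] y [-6.6  2.8  8.5]
15 52 xs [-0.2  7.6 10.1] y [-6.3  3.9  8.4]
30 54 xs [1.3 7.7 9.8] y [-5.9  4.2  8.8]
45 51 xs [ 2.1  8.2 11.1] y [-5.2  4.6  8.8]
60 56 xs [ 2.3  7.1 10.5] y [-6.3  3.9  8.5]
75 56 xs [1.7 7.9 9.8] y [-5.6  3.6  9. ]
90 60 xs [0.1 7.4 9.5] y [-6.9  4.4 10. ]
105 24 xs [1.6 7.  8.7] y [-7.   4.1  9.7]
smin [0.12419996 3.99844487]
[[15, 0.0084, -0.0015, 0.0366, 0.0, 0.0, 0.002], [15, 0.0084, -0.0015, 0.0366, 0.0, 0.0, 0.001], [15, 0.0084, -0.0015, 0.0366, -0.001, 0.0, 0.002], [15, 0.0084, -0.0016, 0.0366, 0.0, 0.0, 0.002]]
4 end [ 512.7 -250.6  140.1]
```

```bash
python3 - <<'E'
from h import *
g=np.load("grasp.npy");gp=g[:3]-2*RY;gR=g[3:].reshape(3,3); xs=RX*np.cos(np.radians(35))+np.array([0,0,np.sin(np.radians(35))])
plan([(gp+30*D+4*xs,gR),(gp+2*D+.5*xs,gR)],15,step=20,deg=6)
E
```

```text
[[15, 0.0055, -0.0019, 0.0287, 0.0, 0.0, 0.001], [15, 0.0055, -0.0018, 0.0288, 0.0, 0.0, 0.002], [15, 0.0055, -0.0019, 0.0287, 0.0, 0.0, 0.001], [15, 0.0055, -0.0019, 0.0288, -0.001, 0.0, 0.001], [15, 0.0055, -0.0019, 0.0287, 0.0, 0.0, 0.002], [15, -0.0065, -0.0001, 0.0226, 0.0, 0.0, 0.0], [15, -0.0065, -0.0001, 0.0226, 0.0, 0.0, 0.0]]
7 end [ 527.4 -258.3  117.5]
```

Emit:
apply_moves --pt "15 0.0055 -0.0019 0.0287 0 0 0.001" --pt "15 0.0055 -0.0019 0.0287 0 0 0.002" --pt "15 0.0055 -0.0019 0.0287 0 0 0.001" --pt "15 0.0055 -0.0019 0.0287 -0.001 0 0.001" --pt "15 0.0055 -0.0019 0.0287 0 0 0.002" --pt "15 0 0 0 0 0 0" --pt "15 0 0 0 0 0 0"

```text
time_s: 17.3
ee_pos: [514.0, -254.9, 142.2]
tcp_rot: [[-0.914, 0.357, 0.193], [0.351, 0.934, -0.069], [-0.205, 0.005, -0.979]]
force: [0.5, -0.8, -0.4]
grip_width: 0.226
grasp_force: 58.9
```

```bash
python3 - <<'E'
from h import *
g=np.load("grasp.npy");gp=g[:3]-2*RY;gR=g[3:].reshape(3,3); xs=RX*np.cos(np.radians(35))+np.array([0,0,np.sin(np.radians(35))])
s=monitor.read_state(); q=s["ee_pos"]-gp; print("D,xs,y",q@D,q@xs,q@RY,s["force"])
plan([(gp+1.5*D+.5*xs,gR)],15,step=6,deg=6)
E
```

```text
D,xs,y 30.146853276422696 3.4597097281978577 -1.5360298317668977 [ 0.49198363 -0.75018452 -0.40838576]
[[15, -0.0029, 0.0005, 0.0092, 0.0, 0.0, 0.0], [15, -0.0028, 0.0005, 0.0091, 0.0, 0.0, -0.001], [15, -0.0029, 0.0005, 0.0092, 0.0, 0.0, 0.0], [15, -0.0028, 0.0005, 0.0092, 0.0, -0.001, 0.0], [15, -0.0028, 0.0005, 0.0091, 0.0, 0.0, -0.001]]
5 end [ 527.6 -258.3  117. ]
```

Emit:
apply_moves --pt "15 -0.0029 0.0005 0.0092 0 0 0" --pt "15 -0.0029 0.0005 0.0092 0 0 0" --pt "15 -0.0029 0.0005 0.0092 0 0 0" --pt "15 -0.0029 0.0005 0.0092 0 0 0" --pt "15 -0.0028 0.0005 0.0091 0 0 -0.001" --pt "15 0 0 0 0 0 0" --pt "15 0 0 0 0 0 0"

```text
time_s: 18.0
ee_pos: [526.9, -259.1, 117.0]
tcp_rot: [[-0.913, 0.358, 0.194], [0.352, 0.934, -0.069], [-0.205, 0.005, -0.979]]
force: [0.5, 0.3, -0.2]
grip_width: 0.223
grasp_force: 59.0
```

```bash
python3 - <<'E'
from h import *
g=np.load("grasp.npy");gp=g[:3]-2*RY; xs=RX*np.cos(np.radians(35))+np.array([0,0,np.sin(np.radians(35))])
s=monitor.read_state(); q=s["ee_pos"]-gp; print("D,xs,y",q@D,q@xs,q@RY,s["force"],s["moment"])
im,_=viewer.grab_frame("scene");cv2.imwrite("pics/s6.png",cv2.resize(im[130:255,130:230,::-1],(400,500),interpolation=cv2.INTER_CUBIC))
E
```

```text
D,xs,y 1.692881618140887 0.11427641623113816 -0.9577558165627313 [ 0.5085597   0.25349703 -0.2314127 ] [-0.01096538  0.19914285  0.02393337]
```

View pics/s6.png

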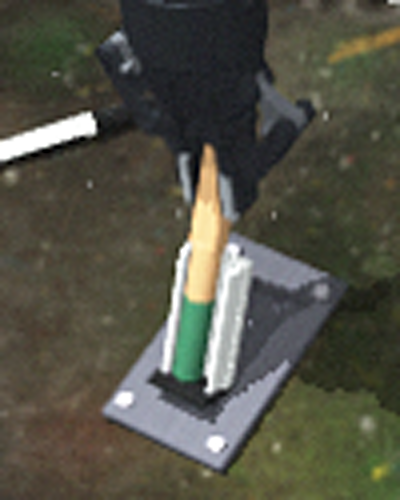

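Emit:
apply_moves --pt "15 -0.0014 0.001 0.0033 0 0 0" --pt "15 0 0 0 0 0 0" --pt "15 0 0 0 0 0 0" --pt "24 0 0 0 0 0 0" --pt "28 0 0 0 0 0 0" --pt "35 0 0 0 0 0 0" --pt "60 0 0 0 0 0 0" --pt "60 0 0 0 0 0 0" --pt "60 0 0 0 0 0 0" --pt "60 0 0 0 0 0 0"

```text
time_s: 19.05
ee_pos: [528.2, -258.8, 115.3]
tcp_rot: [[-0.913, 0.358, 0.194], [0.351, 0.934, -0.068], [-0.205, 0.006, -0.979]]
force: [-0.1, 0.4, 0.1]
grip_width: 0.703
grasp_force: 0.0
```

Emit:
apply_moves --pt "60 0 0 -0.02 0 0 0" --pt "60 0 0 -0.04 0 0 0" --pt "60 0 0 -0.06 0 0 0" --pt "60 0 0 -0.06 0 0 0" --pt "60 -0.01 0.06 -0.03 0 0 0" --pt "60 -0.01 0.06 0 0 0 0" --pt "60 -0.01 0.06 0 0 0 0" --pt "60 0 0.06 0 0 0 0" --pt "60 0 0 0 0 0 0" --pt "60 0 0 0 0 0 0"

```text
time_s: 20.05
ee_pos: [572.1, -121.1, 243.5]
tcp_rot: [[-0.914, 0.356, 0.194], [0.349, 0.935, -0.068], [-0.206, 0.005, -0.979]]
force: [-0.4, -0.2, 0.4]
grip_width: 0.703
grasp_force: 0.0
```

```bash
python3 - <<'E'
from h import *
ctr=np.array([564.84,-272.84]);yaw=-.361
Rr=np.array([[np.cos(yaw),-np.sin(yaw)],[np.sin(yaw),np.cos(yaw)]]);t=np.radians(35)
im,dd=viewer.grab_frame("scene");p=im.astype(int);C=cloud("scene",dd)
reg=(np.abs(C[...,0]-560)<90)&(np.abs(C[...,1]+275)<60)&(C[...,2]>15)
m=reg&(((p[...,0]-p[...,2]>45)&(p[...,0]>p[...,1]))|(p[...,1]-p[...,0]>25))
q=C[m]; q[:,:2]=(q[:,:2]-ctr)@Rr; q[:,2]-=22
s=-np.sin(t)*q[:,0]+np.cos(t)*q[:,2]; xs=np.cos(t)*q[:,0]+np.sin(t)*q[:,2]
print("s",np.percentile(s,[0,2,98,100]).round(1))
for lo in range(-20,165,30):
    k=(s>=lo)&(s<lo+30)
    if k.sum()>5: print(lo,k.sum(),"xs",np.percentile(xs[k],[10,50,75,90]).round(1),"y",np.percentile(q[k,1],[3,97]).round(1))
f=lambda a:cv2.resize(a[:,:,::-1],(390,500),interpolation=cv2.INTER_CUBIC)
cv2.imwrite("pics/s7.png",np.hstack([f(im[130:255,130:230]),f(im[150:250,290:390])]))
E
```

```text
s [-17.8 -12.8 150.  152.5]
-20 72 xs [29.  35.1 36.1 37.2] y [-7.5  9.9]
10 81 xs [28.2 35.2 36.6 37.4] y [-5.8  9.4]
40 86 xs [28.6 34.4 36.1 37. ] y [-6.8  8.5]
70 105 xs [27.2 34.  35.3 36.1] y [-9.4  9.8]
100 113 xs [26.2 33.6 34.7 35.9] y [-8.5  9.9]
130 90 xs [27.3 34.5 36.  36.7] y [-9.1 10.6]
```

View pics/s7.png

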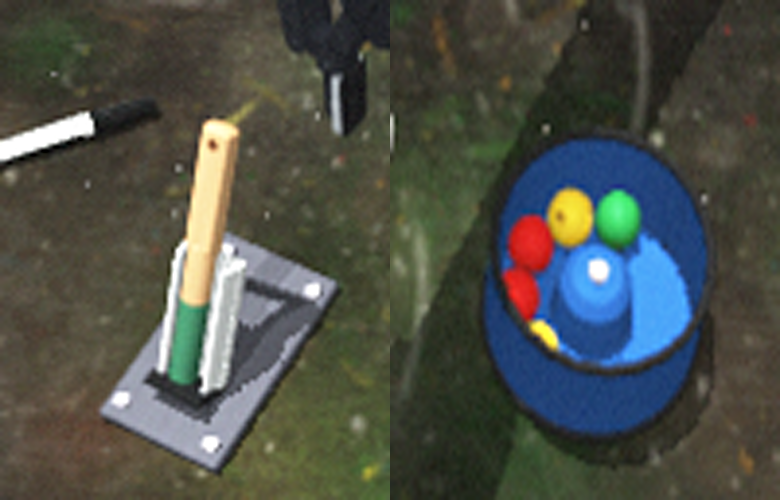

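The stick is seated in the trough, with its tip on the ledge and its lean the same as at the start. All five beads are in the tub and at rest, and the arm is clear.

```bash
python3 -c "
from workcell import hand_in
print(hand_in())"
```

```text
the job is handed in; nothing more can be done
None
```

The job is handed in after about 20 s of robot time: all five beads stayed in the tub and moved about 85–96 mm from where they lay, and the stick is back in its rest, green end on the ledge, released; I saw no contact with the pots, bottles or lotus holder, though I didn't re-measure where they stand.

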